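# Load the ink caddy and hold it up level

## Task

Stand the two loose copper ink tins in the caddy's empty wells, the tall one in the deep black row and the short one in the shallow white row each beside its look-alike, so that all four tops come level, and let go of them. Then take the caddy by its red handle, lift it straight up from where it stands, at least 10 cm clear of the bench, without tipping it, and finish while still holding it there, steady and level; do not put it down. Leave the other things on the bench where they are.

Things in the scene. Friction and masses are not known exactly. Their poses are not given: they have to be found in the camera images.
- caddy: Loose ink caddy standing on the bench, about 0.38 kg empty and 0.7 kg full: 150 mm (x) by 182 mm (y), origin under its centre, z up. Along its +y side runs a black block (the deep row), along its -y side a white block (the shallow row); each is 50 mm wide and 46 mm high with two square wells, 34 mm wide, at x = +38 and -38 mm, y = +66 (deep) or -66 mm (shallow). Between them a low plywood floor with two posts carries the red handle bar. It may face any way round
- handle (a point): centre of the caddy's red handle bar, 116 mm above the caddy's underside. The bar runs along the caddy's x: 90 mm long, 16 mm thick (across y), 24 mm high (104 to 128 mm above the underside), flat sides. It lies above the middle of the caddy, nearly above the centre of mass when full
- deep_a (a point): floor centre of the deep row's well at x = +38 mm; already filled by loaded_tall; floor 6 mm above the caddy's underside, 40 mm deep
- deep_b (a point): floor centre of the deep row's well at x = -38 mm; empty; floor 6 mm above the caddy's underside, 40 mm deep
- shallow_a (a point): floor centre of the shallow row's well at x = +38 mm; empty; floor 34 mm above the caddy's underside, 12 mm deep
- shallow_b (a point): floor centre of the shallow row's well at x = -38 mm; already filled by loaded_short; floor 34 mm above the caddy's underside, 12 mm deep
- tall_tin: loose copper-coloured ink tin standing upright on the bench, black lid and black band near its foot, 28 mm diameter, 80 mm tall, about 90 g; origin under its centre, z up
- short_tin: same look and 28 mm diameter but 52 mm tall, about 65 g, standing upright on the bench; origin under its centre, z up
- loaded_tall: a second 80 mm tin, already in the deep row; top 86 mm above the caddy's underside; origin under its centre
- loaded_short: a second 52 mm tin, already in the shallow row; top 86 mm above the caddy's underside; origin under its centre
- spray: white spray bottle with red trigger, 72 mm diameter, about 235 mm tall; leave alone; origin under its centre
- ink_knife: spatula-like ink knife lying flat, 240 mm long; leave alone; origin on the bench about its middle
- brayer: hand roller: black rubber roller 40 mm thick and 110 mm wide, wooden handle; leave alone; origin on the bench under the roller
- ink_jar: squat ink jar, 80 mm diameter, 70 mm tall, black lid; leave alone; origin under its centre
- wiper: yellow plastic wiping card block, 50 x 80 x 12 mm, flat on the bench; leave alone; origin under its centre
Not all that is in view belongs to the job. Leave any yellow look-alike of the caddy alone.

How it is judged:
By the outcome, as a careful person would: the job done as asked, in the order asked, and still so for the second after the job is handed in, while the arm keeps its last pose, push and grip.
It also fails if it takes over 64 s, if anything falls off the work surface, if the arm or the gripper's body presses on something with over 40 N, if the wrist force passes 120 N, or if a joint passes its speed limit or range.

## Robot

A 6-joint arm with a two-finger parallel gripper is mounted at the origin on the work surface. World frame = base frame: x ahead of the robot, y to its left, z up, the work surface at z = 0. Lengths are in m, angles in rad, forces in N, time in s.
With the tool pointing down it reaches from about 0.35 to 0.775 m from the base axis. Payload 5.5 kg.
Tool frame: the origin (TCP) lies at the very end of the fingers, on their centre line; the grasp point (between the pads) lies 19 mm behind it; z points along the fingers, y is the direction in which the jaws open and shut (so a half turn about z gives the same grasp; the last joint's range is limited). The gripper opens to 85 mm and grips with 20 to 120 N. Pads are 22 mm wide; open, the fingers measure 114 mm over their backs; the gripper's body (76 mm by 85 mm) begins 54 mm behind the grasp point. The pads swing forward as they close: fully open they stand 13 mm farther back than shut.
Start: joints at [0.97, 0.313, 0.046, 1.304, 0, 1.431], TCP at [0.256, 0.515, 0.231] pointing down, gripper open.
Joint ranges: [-2.76, 2.76], [-0.86, 1.69], [-1.03, 1.26], [-2.2, 2.34], [-1.47, 1.5], [-3.14, 3.14]. Speed limits (rad/s): [2.57, 2.57, 3.14, 3.14, 3.14, 3.14].

## Interface

Orientations are given as a unit quaternion [w, x, y, z].
In Python, from workcell import get_state, imaging, env, spotter gives the robot as it stands.
- The arm moves only by the tool play_rows, never from a script. Its argument "moves" is a list of rows, each an object with "claw": the finger opening in cm, from 0 to 8.54; "delta_pos": the shift along the tool's x, y, z in cm, a list of three; "twist": the turn about the tool's z in degrees. A call has 1 to 12 rows; each row is the pose to reach, as a shift and turn from the pose commanded when the call began, along the tool's axes at that moment; what a row does not reach only later rows make up. A row lasts 1/8 s, in which the tool goes at most 62.5 mm and 10.7 degrees, less where a joint would pass 70% of its speed; a pose out of reach is approached as far as the arm can. A call with a gripper value outside its range is refused whole. The fingers move at their own pace and stop on an object; "force" is the grip in N (left out, the last holds). Time passes only in rows, so rows that repeat a pose let the fingers close. It gives the time, the measured TCP pose, the force and the opening at its end, in the units of the state.
- get_state(): the state, without advancing time (a new reading comes with each control period).
- imaging.read_camera(name): name is "side" or "top"; returns the picture (480x640x3 uint8, red, green, blue); there is no depth.
- imaging.camera_info(name): a dict with "fx", "fy", "cx", "cy" (pixels), "world_to_cam" (4x4, takes a point from world to camera coordinates). Camera axes: x right, y down, z forward; pixel columns grow to the right and rows downward; lengths in m; the calibration is good to about 2 mm. A picture is of the moment at which its call begins. camera_info takes no time and is no camera call.
- env.hand_in(): hands the job in, once; it reports no verdict.
Trained networks look in the newest picture that a camera, given by its name, has taken for a name from the list of things; names that differ only in an ending like _2 or _b are one class to them, and where a whole thing is asked for, a point or a joint stands for the part that bears it (a point fixed in the world has none). Each returns a list of dicts, best first, with "conf" (0 to 1); they miss things now and then, are a little off and sometimes report something else, mostly with a low value. They report only what shows in the picture. A call takes as long as a camera call. They do not tell look-alikes from the thing itself.
- spotter.spot_in(camera, query): "extent" ([left, top, right, bottom] in pixels, round what is visible of it).
The state is a dict: "clock": time; "joint_pos": joint angles; "qvel": joint speeds; "tau": joint torques, N m; "tcp_pos": TCP position; "orientation": TCP orientation; "wrist_force": force on the tool from outside, world axes, zero at the start; "ft_torque": the same for the moment, N m; "finger_gap": finger opening in m.
Only numpy, scipy, OpenCV 4.12 (cv2) and the standard library are available. Lean on these libraries where they do the work, as an engineer would, in place of code of your own. Each camera call takes 0.05 s, during which the arm holds its last target. There are 200 camera calls.

## Working session

There is one attempt and no reset: what is moved stays moved. The work goes in short steps, Python scripts to look and compute and a tool call to move; the robot and the scene stay as the last step left them, time stands still between calls to the robot, and variables do not carry over. Pictures are saved under pics/ and viewed, about 8 in all and at most 12, crops included, and the job is handed in when it is done.

Besides the shell and the picture viewer there is one more tool, called after "Call:" as a command line: name --argument value ..., lists and objects as JSON in quotes. play_rows: Moves the arm, as the interface text tells. Its arguments: {"type":"object","properties":{"moves":{"type":"array"},"force":{"type":"number"}},"required":["moves"]}

```bash
mkdir -p pics
cat > h.py <<'E'
import numpy as np, cv2
from workcell import get_state, imaging, env, spotter
def snap(c,fn):
    im=imaging.read_camera(c); cv2.imwrite(fn,im[:,:,::-1]); return im
def proj(c,P):
    i=imaging.camera_info(c); T=np.array(i['world_to_cam']); p=T[:3,:3]@np.array(P,float)+T[:3,3]
    return np.array([i['fx']*p[0]/p[2]+i['cx'], i['fy']*p[1]/p[2]+i['cy']])
def unproj(c,u,v,z):
    i=imaging.camera_info(c); T=np.array(i['world_to_cam']); R=T[:3,:3]; o=-R.T@T[:3,3]
    d=R.T@np.array([(u-i['cx'])/i['fx'],(v-i['cy'])/i['fy'],1]); return o+d*(z-o[2])/d[2]
E
python3 - <<'E'
from h import *
np.set_printoptions(precision=3,suppress=True)
s=get_state(); print({k:np.round(v,3) for k,v in s.items()})
for c in ['top','side']:
    snap(c,f'pics/{c}0.png')
    i=imaging.camera_info(c);T=np.array(i['world_to_cam']);print(c,i['fx'],-T[:3,:3].T@T[:3,3],T[:3,:3])
    for q in ['caddy','handle','tall_tin','short_tin']:
        print(q,[(np.round(d['extent']),round(d['conf'],2)) for d in spotter.spot_in(c,q)])
E
```

```text
{'clock': np.float64(0.0), 'joint_pos': array([ 0.97 ,  0.314,  0.045,  1.304, -0.   ,  1.431]), 'qvel': array([ 0.   ,  0.002,  0.   , -0.001, -0.001, -0.   ]), 'tau': array([  0.   , -48.062,  29.854,   0.019,  -0.   ,   0.   ]), 'tcp_pos': array([0.255, 0.515, 0.23 ]), 'orientation': array([-0.   ,  0.228,  0.974, -0.001]), 'wrist_force': array([-0.015, -0.441, -1.007]), 'ft_torque': array([0.005, 0.028, 0.029]), 'finger_gap': np.float64(0.085)}
top 467.590878202066 [0.341 0.036 1.434] [[-0.005 -1.     0.003]
 [-0.992  0.004 -0.123]
 [ 0.123 -0.003 -0.992]]
caddy [(array([353., 180., 425., 252.]), 0.82), (array([347., 272., 428., 349.]), 0.65), (array([245., 253., 310., 329.]), 0.57)]
handle [(array([247., 255., 307., 328.]), 0.78), (array([350., 181., 431., 256.]), 0.7), (array([347., 266., 427., 352.]), 0.6), (array([408., 204., 422., 214.]), 0.45)]
tall_tin [(array([228., 229., 238., 239.]), 0.61)]
short_tin [(array([436., 274., 464., 298.]), 0.51)]
side 579.1210924528355 [0.459 1.114 1.003] [[-0.997 -0.071  0.015]
 [-0.057  0.634 -0.772]
 [ 0.045 -0.77  -0.636]]
caddy [(array([264., 178., 350., 250.]), 0.91), (array([341., 262., 432., 344.]), 0.85), (array([360., 187., 452., 259.]), 0.64)]
handle [(array([360., 189., 448., 258.]), 0.76), (array([341., 261., 433., 344.]), 0.65), (array([266., 181., 348., 247.]), 0.58)]
tall_tin [(array([305., 325., 319., 358.]), 0.92)]
short_tin [(array([298., 287., 308., 310.]), 0.68)]
```

View pics/top0.png

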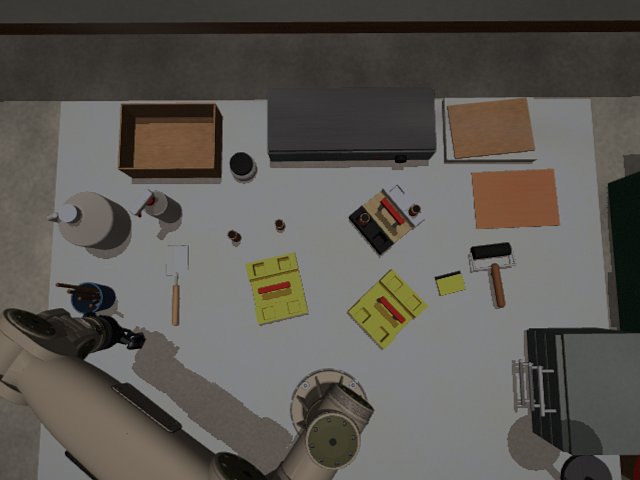

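View pics/side0.png

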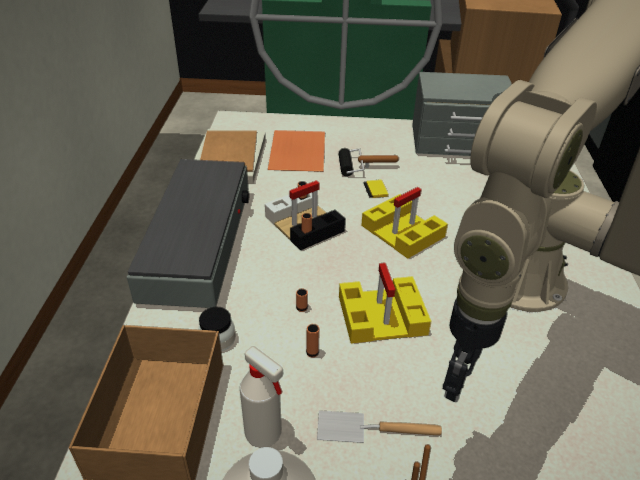

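Top view: the black/white caddy is at about (388,220), with two yellow look-alikes at (277,290) and (388,309). The tall tin is at (234,237) and the short tin at (280,225). In the side view they are at (305,214), (313,341) and (302,299). The black/white one fits the description because it has the colours and holds the two loaded tins. I'll check it in a crop.

Run:
```python
from h import *
t=cv2.imread('pics/top0.png');s=cv2.imread('pics/side0.png')
a=cv2.resize(t[175:265,340:440],None,fx=4,fy=4,interpolation=cv2.INTER_CUBIC)
b=cv2.resize(s[170:260,255:355],None,fx=4,fy=4,interpolation=cv2.INTER_CUBIC)
c=cv2.resize(t[210:250,220:300],None,fx=5,fy=5,interpolation=cv2.INTER_CUBIC)
d=cv2.resize(s[280:365,275:345],None,fx=2.5,fy=2.35,interpolation=cv2.INTER_CUBIC)
o=np.zeros((565,800,3),np.uint8);o[:360,:400]=a;o[:360,400:]=b;o[362:562,:400]=c;o[362:362+d.shape[0],400:400+d.shape[1]]=d
cv2.imwrite('pics/crop1.png',o)
def red(im,box):
    l,tp,r,bt=box;h=cv2.cvtColor(im,cv2.COLOR_BGR2HSV);m=((h[...,0]<5)|(h[...,0]>174))&(h[...,1]>170)&(h[...,2]>90)
    k=np.zeros_like(m);k[tp:bt,l:r]=m[tp:bt,l:r];ys,xs=np.nonzero(k);return cv2.minAreaRect(np.c_[xs,ys].astype(np.float32)),len(xs)
rt=red(t,(375,185,412,230));rs=red(s,(280,175,325,203));print(rt,rs)
print(unproj('top',*rt[0][0],.128),unproj('side',*rs[0][0],.116))
for n,u,v,h in[('tall',234,236,.08),('short',280,224,.052)]:print(n,unproj('top',u,v,h))
print(unproj('side',313,355,0),unproj('side',302,308,0), unproj('side',313,328,.08),unproj('side',302,291,.052))
```

```text
(((392.7529602050781, 210.71177673339844), (30.695659637451172, 4.989400863647461), 49.398704528808594), 151) (((303.87017822265625, 187.0363311767578), (5.623709201812744, 29.389659881591797), 74.35775756835938), 125)
[ 0.57002353 -0.18330713  0.128     ] [ 0.56931387 -0.1908906   0.116     ]
tall [0.50561902 0.27361245 0.08      ]
short [0.54452369 0.14183851 0.052     ]
[0.50729497 0.29026808 0.        ] [0.54404897 0.15013358 0.        ] [0.50880229 0.28337179 0.08      ] [0.54448429 0.1454341  0.052     ]
```

View pics/crop1.png

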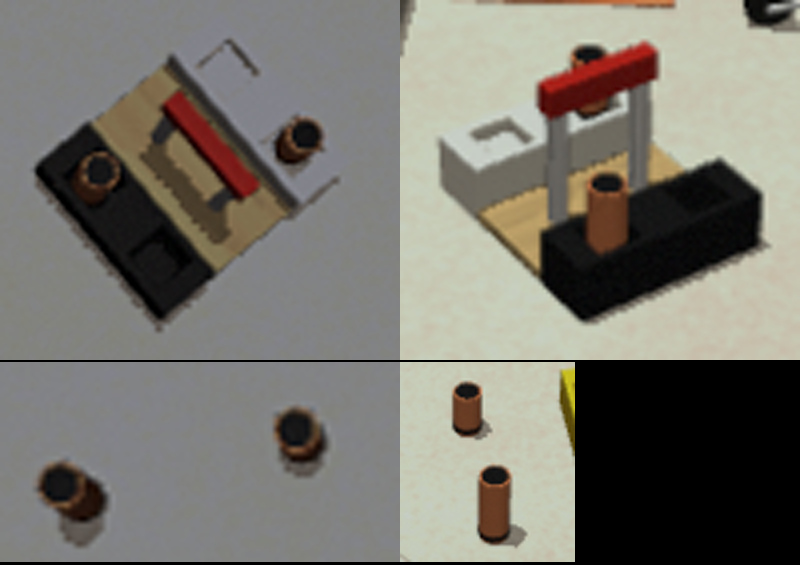

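The crop shows a black deep row (its +x well filled), a white row (its -x well filled) and a red handle, so this is the right caddy, and the two loose tins stand apart from it. Next I fit the poses.

```bash
cat > fit.py <<'E'
from h import *
from scipy.optimize import least_squares
np.set_printoptions(precision=4,suppress=True)
T=lambda x,y:(340+(x+.5)/4-.5,175+(y+.5)/4-.5)
S=lambda x,y:(255+(x-399.5)/4-.5,170+(y+.5)/4-.5)
F=[('top',T(95,123),(75,41,46)),('top',T(215,270),(-75,41,46)),('top',T(160,322),(-75,91,2)),('top',T(101,172),(38,66,86)),('top',T(302,135),(-38,-66,86)),
('side',S(722,160),(-75,41,46)),('side',S(762,190),(-75,91,46)),('side',S(760,243),(-75,91,0)),('side',S(585,268),(75,91,46)),('side',S(585,320),(75,91,0)),('side',S(541,232),(75,41,46)),('side',S(606,183),(38,66,86)),('side',S(590,53),(-38,-66,86)),('side',S(440,135),(75,-91,46)),('side',S(490,173),(75,-41,46))]
def W(p,q):
    c,s=np.cos(p[2]),np.sin(p[2]);x,y,z=np.array(q)/1e3
    return [p[0]+c*x-s*y,p[1]+s*x+c*y,z]
def fit(cs):
    f=lambda p:np.concatenate([proj(c,W(p,q))-uv for c,uv,q in F if c in cs])
    r=least_squares(f,[.57,-.185,.7],loss='soft_l1');return r.x,r.fun.reshape(-1,2)
if __name__=='__main__':
    for cs in (['top'],['side'],['top','side']):
        p,r=fit(cs);print(cs,p,np.degrees(p[2]));print(r.round(1).tolist())
    print('deep_b',W(p,(-38,66,6)),'shallow_a',W(p,(38,-66,34)))
    for c,R in (('top',[('tall',223,228,246,247,.08),('short',270,217,289,233,.052)]),('side',[('tall',303,322,322,338,.08),('short',293,285,311,297,.052)])):
        im=cv2.imread(f'pics/{c}0.png');
        for n,l,t,r,b,h in R:
            g=im[t:b,l:r].max(2).astype(int);m=g<55;N,L,st,ce=cv2.connectedComponentsWithStats(m.astype(np.uint8))
            k=1+np.argmax(st[1:,4]);print(c,n,st[k],ce[k]+[l,t],unproj(c,*(ce[k]+[l,t]),h))
E
python3 fit.py
```

```text
['top'] [ 0.5707 -0.1827  0.6931] 39.70992175733168
[[-1.9, -0.4], [0.9, 0.8], [-0.0, -0.3], [-0.3, -0.2], [0.6, 0.1]]
['side'] [ 0.5665 -0.1795  0.6896] 39.51240456261672
[[-0.2, -1.1], [0.7, 0.3], [0.4, 0.3], [-0.2, 0.3], [-0.2, 0.7], [0.2, -0.4], [0.7, -0.2], [0.2, 0.2], [-0.4, 0.0], [-3.4, -0.7]]
['top', 'side'] [ 0.5679 -0.181   0.6942] 39.771999080643965
[[-2.4, 0.6], [0.4, 1.7], [-0.5, 0.6], [-0.8, 0.8], [0.0, 1.1], [-0.7, -1.5], [0.3, -0.1], [0.0, -0.2], [-0.5, -0.1], [-0.5, 0.3], [-0.1, -0.7], [0.4, -0.5], [-0.4, -0.1], [-0.9, -0.2], [-3.8, -1.0]]
deep_b [np.float64(0.4964441153186294), np.float64(-0.1546234528920347), np.float64(0.006)] shallow_a [np.float64(0.6393023396487973), np.float64(-0.20745836314303664), np.float64(0.034)]
top tall [ 5  3  8  7 42] [231.5    234.0476] [0.5114 0.281  0.08  ]
top short [ 6  3  6  7 38] [278.5 223. ] [0.5476 0.1463 0.052 ]
side tall [ 5  3 10  7 57] [312.4211 328.0175] [0.51   0.2835 0.08  ]
side short [ 4  5  9  6 38] [301.3684 292.0789] [0.5456 0.1491 0.052 ]
```

```bash
cat >> h.py <<'E'
def R():
    from scipy.spatial.transform import Rotation as Ro
    q=get_state()['orientation']; return Ro.from_quat([q[1],q[2],q[3],q[0]]).as_matrix()
def delta(P,yaw=None):
    s=get_state();m=R();y=np.degrees(np.arctan2(m[1,1],m[0,1]))
    tw=None if yaw is None else -((yaw-y+90)%180-90)
    print('clk %.2f tcp %s yaw %.2f gap %.4f F %s'%(s['clock'],np.round(s['tcp_pos'],4),y,s['finger_gap'],np.round(s['wrist_force'],1)))
    print('target',P,'delta cm',np.round(m.T@(np.array(P)-s['tcp_pos'])*100,2),'twist',tw, 'q6 %.2f'%s['joint_pos'][5])
E
python3 -c "
from h import *
delta([.5107,.2822,.15],129.7)"
```

```text
clk 0.50 tcp [0.2557 0.515  0.2313] yaw 63.60 gap 0.0853 F [ 0.2  0.5 -1.2]
target [0.5107, 0.2822, 0.15] delta cm [-33.19  -9.51   8.13] twist -66.10403232118767 q6 1.43
```

Call:
play_rows --moves '[{"claw":8.5,"delta_pos":[-33.2,-9.5,4],"twist":-66.1},{"claw":8.5,"delta_pos":[-33.2,-9.5,4],"twist":-66.1},{"claw":8.5,"delta_pos":[-33.2,-9.5,4],"twist":-66.1},{"claw":8.5,"delta_pos":[-33.2,-9.5,4],"twist":-66.1},{"claw":8.5,"delta_pos":[-33.2,-9.5,4],"twist":-66.1},{"claw":8.5,"delta_pos":[-33.2,-9.5,4],"twist":-66.1},{"claw":8.5,"delta_pos":[-33.2,-9.5,8.1],"twist":-66.1},{"claw":8.5,"delta_pos":[-33.2,-9.5,8.1],"twist":-66.1},{"claw":8.5,"delta_pos":[-33.2,-9.5,8.1],"twist":-66.1},{"claw":8.5,"delta_pos":[-33.2,-9.5,8.1],"twist":-66.1}]' --force 40

```text
clock: 1.75
tcp_pos: [0.5113, 0.2835, 0.1522]
orientation: [0.001, -0.34, 0.941, 0.0]
wrist_force: [0.5, 0.3, 0.7]
finger_gap: 0.0851
```

```bash
python3 -c "
from h import *
delta([.5107,.2822,.046],129.7)
snap('side','pics/s1.png')
a=cv2.imread('pics/s1.png')[240:390,240:400];cv2.imwrite('pics/s1c.png',cv2.resize(a,None,fx=4,fy=4))"
```

```text
clk 1.75 tcp [0.5113 0.2835 0.1522] yaw 129.72 gap 0.0851 F [0.5 0.3 0.7]
target [0.5107, 0.2822, 0.046] delta cm [ 0.16 -0.05 10.62] twist 0.023666867362436506 q6 -0.32
```

View pics/s1c.png

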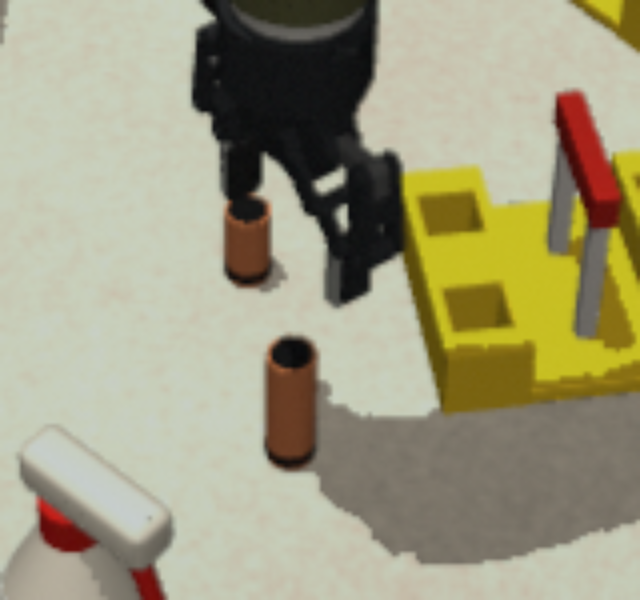

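The jaws straddle the tall tin's vertical line (crop column about 292), and the yellow caddy and the short tin are clear. I'll go down and grip.

Call:
play_rows --moves '[{"claw":8.5,"delta_pos":[0.15,-0.05,5]},{"claw":8.5,"delta_pos":[0.15,-0.05,9]},{"claw":8.5,"delta_pos":[0.15,-0.05,10.6]},{"claw":8.5,"delta_pos":[0.15,-0.05,10.6]},{"claw":2,"delta_pos":[0.15,-0.05,10.6]},{"claw":2,"delta_pos":[0.15,-0.05,10.6]},{"claw":2,"delta_pos":[0.15,-0.05,10.6]},{"claw":2,"delta_pos":[0.15,-0.05,10.6]},{"claw":2,"delta_pos":[0.15,-0.05,10.6]},{"claw":2,"delta_pos":[0.15,-0.05,10.6]}]' --force 40

```text
validation failed for argument at $.mo...
```

```bash
python3 -c "
from h import *
delta([.4964,-.1546,.2],129.7)"
```

```text
clk 1.80 tcp [0.5112 0.2835 0.1521] yaw 129.74 gap 0.0851 F [ 0.2 -0.3  0.2]
target [0.4964, -0.1546, 0.2] delta cm [ 29.13 -32.74  -4.84] twist 0.04210325509322388 q6 -0.32
```

Each row has to include `twist`, so I'll resend.

Call:
play_rows --moves '[{"claw":8.5,"delta_pos":[0.15,-0.05,5],"twist":0},{"claw":8.5,"delta_pos":[0.15,-0.05,9],"twist":0},{"claw":8.5,"delta_pos":[0.15,-0.05,10.6],"twist":0},{"claw":8.5,"delta_pos":[0.15,-0.05,10.6],"twist":0},{"claw":2,"delta_pos":[0.15,-0.05,10.6],"twist":0},{"claw":2,"delta_pos":[0.15,-0.05,10.6],"twist":0},{"claw":2,"delta_pos":[0.15,-0.05,10.6],"twist":0},{"claw":2,"delta_pos":[0.15,-0.05,10.6],"twist":0},{"claw":2,"delta_pos":[0.15,-0.05,10.6],"twist":0},{"claw":2,"delta_pos":[0.15,-0.05,10.6],"twist":0}]' --force 40

```text
clock: 3.05
tcp_pos: [0.5108, 0.2813, 0.0454]
orientation: [0.001, -0.339, 0.941, 0.0]
wrist_force: [-0.9, -0.4, 4.9]
finger_gap: 0.027
```

```bash
python3 -c "
from h import *
delta([.4964,-.1546,.2],129.7)"
```

```text
clk 3.05 tcp [0.5108 0.2813 0.0454] yaw 129.69 gap 0.0270 F [-0.9 -0.4  4.9]
target [0.4964, -0.1546, 0.2] delta cm [ 28.91 -32.63 -15.5 ] twist -0.007251041397978497 q6 -0.33
```

Call:
play_rows --moves '[{"claw":2,"delta_pos":[0,0,-5],"twist":0},{"claw":2,"delta_pos":[0,0,-10],"twist":0},{"claw":2,"delta_pos":[2,-2,-15.5],"twist":0},{"claw":2,"delta_pos":[28.9,-32.6,-15.5],"twist":0},{"claw":2,"delta_pos":[28.9,-32.6,-15.5],"twist":0},{"claw":2,"delta_pos":[28.9,-32.6,-15.5],"twist":0},{"claw":2,"delta_pos":[28.9,-32.6,-15.5],"twist":0},{"claw":2,"delta_pos":[28.9,-32.6,-15.5],"twist":0},{"claw":2,"delta_pos":[28.9,-32.6,-15.5],"twist":0},{"claw":2,"delta_pos":[28.9,-32.6,-15.5],"twist":0},{"claw":2,"delta_pos":[28.9,-32.6,-10],"twist":0},{"claw":2,"delta_pos":[28.9,-32.6,-7.5],"twist":0}]'

```text
clock: 4.55
tcp_pos: [0.494, -0.1545, 0.1165]
orientation: [-0.001, -0.339, 0.941, 0.001]
wrist_force: [-0.4, 0.3, -1.2]
finger_gap: 0.0269
```

```bash
python3 -c "
from h import *
delta([.4964,-.1546,.1],129.7)
for c in ['top','side']:snap(c,f'pics/{c}2.png')
t=cv2.imread('pics/top2.png')[175:275,340:440];s=cv2.imread('pics/side2.png')[150:250,260:360]
cv2.imwrite('pics/c2.png',cv2.resize(np.hstack([t,s]),None,fx=4,fy=4,interpolation=cv2.INTER_CUBIC))
tc=get_state()['tcp_pos']
b=tc-[0,0,.0454];print('tin base px side',proj('side',b),'well top px',proj('side',[.4964,-.1546,.046]),proj('side',b+[0,0,.08]))"
```

```text
clk 4.55 tcp [ 0.494  -0.1545  0.1165] yaw 129.60 gap 0.0269 F [-0.4  0.3 -1.2]
target [0.4964, -0.1546, 0.1] delta cm [-0.18 -0.17  1.65] twist -0.10462044263533699 q6 -1.15
tin base px side [330.65364908 210.19854366] well top px [329.17935465 217.09596281] [331.62302534 185.61951138]
```

View pics/c2.png

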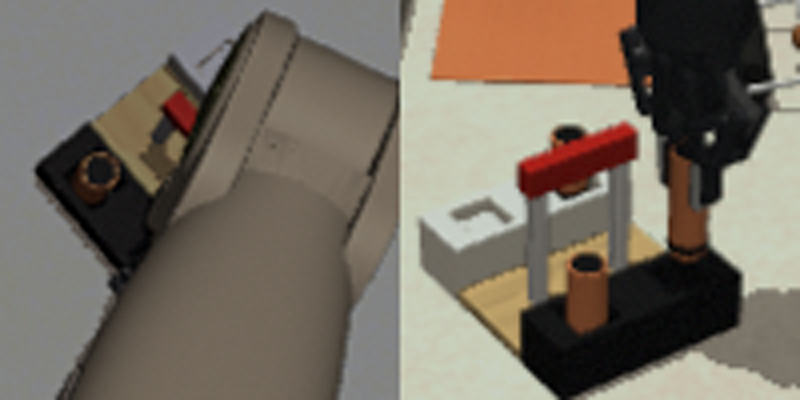

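Run:
```python
from h import *
def cols(fn,l,t,r,b):
    im=cv2.imread(fn)[t:b,l:r];h=cv2.cvtColor(im,cv2.COLOR_BGR2HSV);m=(h[...,0]<16)&(h[...,1]>90)&(h[...,2]>50)
    for k in range(0,b-t,2):
        x=np.nonzero(m[k])[0]
        if len(x)>4: print(t+k,l+x.min(),l+x.max(),'mid %.1f'%(l+x.mean()),end=' | ')
    print()
cols('pics/side2.png',322,186,342,216)
cols('pics/side0.png',303,322,323,360)
tc=get_state()['tcp_pos']
for z in (0,.03,.06): print('hand',proj('side',tc+[0,0,z-.0454]))
for z in (0,.03,.06): print('loose',proj('side',[.5108,.2813,z]))
# loaded tall
cols('pics/side2.png',300,212,316,236); cols('pics/side0.png',298,212,316,236)
for p in([.5665,-.1795,.6896],[.5679,-.181,.6942]):
    c,s=np.cos(p[2]),np.sin(p[2])
    print([proj('side',[p[0]+c*x-s*.066,p[1]+s*x+c*.066,z]).round(1) for x,z in((.038,.06),(-.038,.046))])
```

```text
190 328 332 mid 330.0 | 192 328 332 mid 330.0 | 194 327 332 mid 329.5 | 196 327 331 mid 329.0 | 198 327 331 mid 329.0 | 200 327 331 mid 329.0 | 202 327 336 mid 331.2 | 204 327 336 mid 331.5 | 206 327 335 mid 331.0 | 208 327 336 mid 331.5 | 210 328 335 mid 331.5 | 214 329 334 mid 331.5 | 
332 307 318 mid 312.5 | 334 307 318 mid 312.5 | 336 307 318 mid 312.5 | 338 307 317 mid 312.0 | 340 307 317 mid 312.0 | 342 307 317 mid 312.0 | 344 307 317 mid 312.0 | 346 307 317 mid 312.0 | 348 307 317 mid 312.0 | 350 307 318 mid 312.5 | 352 307 317 mid 312.0 | 354 310 314 mid 312.0 | 356 309 315 mid 312.2 | 
hand [330.65364908 210.19854366]
hand [331.00971528 201.17030253]
hand [331.37464716 191.91726755]
loose [311.72005282 351.71730832]
loose [311.8715528  342.75883372]
loose [312.02770281 333.52539386]
218 302 311 mid 306.5 | 220 302 311 mid 306.5 | 222 302 311 mid 306.5 | 224 302 311 mid 306.5 | 226 302 311 mid 306.5 | 228 302 311 mid 306.5 | 230 302 311 mid 306.5 | 232 303 307 mid 305.0 | 
218 302 311 mid 306.5 | 220 302 311 mid 306.5 | 222 302 311 mid 306.5 | 224 302 311 mid 306.5 | 226 302 311 mid 306.5 | 228 302 311 mid 306.5 | 230 302 310 mid 306.0 | 232 303 307 mid 305.0 | 
[array([306.8, 223. ]), array([329.6, 217.5])]
[array([306.5, 222.7]), array([329.2, 217.1])]
```

```bash
python3 -c "
from h import *
delta([.4975,-.1555,.100],129.7)"
```

```text
clk 4.65 tcp [ 0.4931 -0.1534  0.1159] yaw 129.66 gap 0.0269 F [-0.7  0.6 -0.6]
target [0.4975, -0.1555, 0.1] delta cm [-0.21 -0.45  1.59] twist -0.043996576888702066 q6 -1.15
```

Call:
play_rows --moves '[{"claw":2,"delta_pos":[-0.2,-0.4,1.0],"twist":0},{"claw":2,"delta_pos":[-0.2,-0.4,1.0],"twist":0},{"claw":2,"delta_pos":[-0.2,-0.4,1.0],"twist":0},{"claw":2,"delta_pos":[-0.2,-0.4,1.0],"twist":0}]'

```text
clock: 5.15
tcp_pos: [0.5004, -0.1563, 0.11]
orientation: [0.0, -0.34, 0.941, -0.0]
wrist_force: [0.8, 0.1, -1.7]
finger_gap: 0.0271
```

```bash
python3 -c "
from h import *
delta([.4975,-.1555,.100],129.7)
for k in range(4): snap('side','pics/s3.png');print(get_state()['tcp_pos'])
tc=get_state()['tcp_pos']
im=cv2.imread('pics/s3.png')[186:220,322:342];h=cv2.cvtColor(im,cv2.COLOR_BGR2HSV);m=(h[...,0]<16)&(h[...,1]>90)&(h[...,2]>50)
for k in range(0,34,2):
  x=np.nonzero(m[k])[0]
  if len(x)>4: print(186+k,322+x.min(),322+x.max())
print([proj('side',tc+[0,0,z-.0454]) for z in(0,.03)])"
```

```text
clk 5.15 tcp [ 0.5004 -0.1563  0.11  ] yaw 129.71 gap 0.0271 F [ 0.8  0.1 -1.7]
target [0.4975, -0.1555, 0.1] delta cm [0.18 0.25 1.  ] twist 0.012661190963001445 q6 -1.15
[ 0.50035673 -0.1562926   0.10991308]
[ 0.50024611 -0.15628068  0.10978322]
[ 0.50015695 -0.15625009  0.10969325]
[ 0.50008846 -0.15625077  0.10956506]
192 325 329
194 325 329
196 324 329
198 325 329
200 325 329
202 324 329
204 324 333
206 324 333
208 324 333
210 324 333
214 325 331
[array([328.06009768, 211.33034201]), array([328.38291587, 202.35374277])]
```

Call:
play_rows --moves '[{"claw":2,"delta_pos":[0.17,0.24,0],"twist":0},{"claw":2,"delta_pos":[0.17,0.24,0],"twist":0},{"claw":2,"delta_pos":[0.17,0.24,0],"twist":0},{"claw":2,"delta_pos":[0.17,0.24,0.7],"twist":0},{"claw":2,"delta_pos":[0.17,0.24,1.4],"twist":0},{"claw":2,"delta_pos":[0.17,0.24,2.0],"twist":0},{"claw":2,"delta_pos":[0.17,0.24,2.6],"twist":0},{"claw":2,"delta_pos":[0.17,0.24,2.6],"twist":0}]'

```text
clock: 6.35
tcp_pos: [0.4967, -0.1552, 0.0826]
orientation: [-0.0, -0.34, 0.941, 0.001]
wrist_force: [0.2, -0.6, -0.1]
finger_gap: 0.0268
```

```bash
python3 -c "
from h import *
delta([.4975,-.1555,.0525],129.7)
snap('side','pics/s4.png')
cv2.imwrite('pics/s4c.png',cv2.resize(cv2.imread('pics/s4.png')[150:250,260:360],None,fx=5,fy=5,interpolation=cv2.INTER_CUBIC))"
```

```text
clk 6.35 tcp [ 0.4967 -0.1552  0.0826] yaw 129.70 gap 0.0268 F [ 0.2 -0.6 -0.1]
target [0.4975, -0.1555, 0.0525] delta cm [-0.05 -0.08  3.01] twist -0.00010730224008170808 q6 -1.15
```

View pics/s4c.png

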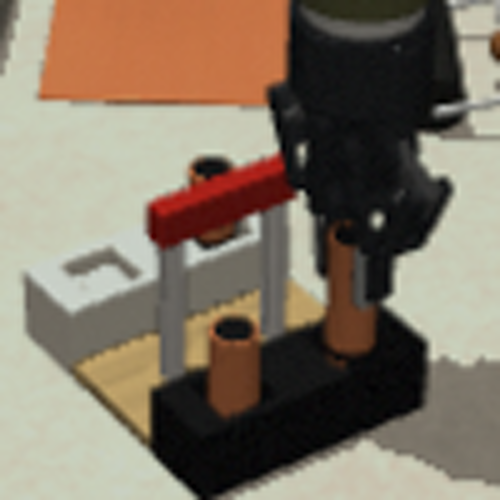

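The crop shows the foot band already sunk into the well at about (350,355), with no contact force. I'll go on down.

Call:
play_rows --moves '[{"claw":2,"delta_pos":[-0.05,-0.05,1.0],"twist":0},{"claw":2,"delta_pos":[-0.05,-0.05,2.0],"twist":0},{"claw":2,"delta_pos":[-0.05,-0.05,2.6],"twist":0},{"claw":2,"delta_pos":[-0.05,-0.05,2.9],"twist":0},{"claw":2,"delta_pos":[-0.05,-0.05,3.0],"twist":0},{"claw":2,"delta_pos":[-0.05,-0.05,3.0],"twist":0}]'

```text
clock: 7.15
tcp_pos: [0.498, -0.1556, 0.0534]
orientation: [0.0, -0.34, 0.941, -0.0]
wrist_force: [-0.4, 0.4, -1.1]
finger_gap: 0.0274
```

```bash
python3 -c "
from h import *
delta([.4975,-.1555,.0515],129.7)"
```

```text
clk 7.15 tcp [ 0.498  -0.1556  0.0534] yaw 129.70 gap 0.0274 F [-0.4  0.4 -1.1]
target [0.4975, -0.1555, 0.0515] delta cm [0.03 0.04 0.19] twist -0.002347349397751941 q6 -1.15
```

Call:
play_rows --moves '[{"claw":2,"delta_pos":[0,0,0.15],"twist":0},{"claw":2,"delta_pos":[0,0,0.15],"twist":0},{"claw":4.5,"delta_pos":[0,0,0.1],"twist":0},{"claw":4.5,"delta_pos":[0,0,0.1],"twist":0},{"claw":4.5,"delta_pos":[0,0,0.1],"twist":0},{"claw":4.5,"delta_pos":[0,0,-2],"twist":0},{"claw":4.5,"delta_pos":[0,0,-6],"twist":0},{"claw":4.5,"delta_pos":[0,0,-11],"twist":0},{"claw":4.5,"delta_pos":[0,0,-15],"twist":0},{"claw":4.5,"delta_pos":[0,0,-15],"twist":0}]'

```text
clock: 8.4
tcp_pos: [0.5009, -0.1573, 0.2075]
orientation: [0.003, -0.339, 0.941, -0.004]
wrist_force: [-0.4, 0.2, -1.1]
finger_gap: 0.0451
```

```bash
python3 -c "
from h import *
delta([.5464,.1474,.12],129.7)"
```

```text
clk 8.40 tcp [ 0.5009 -0.1573  0.2075] yaw 129.69 gap 0.0451 F [-0.4  0.2 -1.1]
target [0.5464, 0.1474, 0.12] delta cm [-22.93  20.62   8.65] twist -0.01183583633266494 q6 -1.15
```

Call:
play_rows --moves '[{"claw":6,"delta_pos":[-22.9,20.6,0],"twist":0},{"claw":8,"delta_pos":[-22.9,20.6,0],"twist":0},{"claw":8.5,"delta_pos":[-22.9,20.6,0],"twist":0},{"claw":8.5,"delta_pos":[-22.9,20.6,0],"twist":0},{"claw":8.5,"delta_pos":[-22.9,20.6,0],"twist":0},{"claw":8.5,"delta_pos":[-22.9,20.6,4],"twist":0},{"claw":8.5,"delta_pos":[-22.9,20.6,8.6],"twist":0},{"claw":8.5,"delta_pos":[-22.9,20.6,8.6],"twist":0},{"claw":8.5,"delta_pos":[-22.9,20.6,8.6],"twist":0},{"claw":8.5,"delta_pos":[-22.9,20.6,8.6],"twist":0}]'

```text
clock: 9.65
tcp_pos: [0.5442, 0.1491, 0.1194]
orientation: [0.002, -0.339, 0.941, -0.0]
wrist_force: [-0.5, 0.4, 0.6]
finger_gap: 0.0852
```

```bash
python3 -c "
from h import *
delta([.5464,.1474,.0185],129.7)
for c in ['top','side']:snap(c,f'pics/{c}5.png')
t=cv2.imread('pics/top5.png')[175:275,340:440];s=cv2.imread('pics/side5.png')[175:325,255:355];
o=np.zeros((600,800,3),np.uint8);o[:400,:400]=cv2.resize(t,(400,400),interpolation=cv2.INTER_CUBIC);o[:,400:]=cv2.resize(s,(400,600),interpolation=cv2.INTER_CUBIC)
cv2.imwrite('pics/c5.png',o)"
```

```text
clk 9.65 tcp [0.5442 0.1491 0.1194] yaw 129.66 gap 0.0852 F [-0.5  0.4  0.6]
target [0.5464, 0.1474, 0.0185] delta cm [-0.02 -0.25 10.09] twist -0.038093539326837345 q6 -0.57
```

View pics/c5.png

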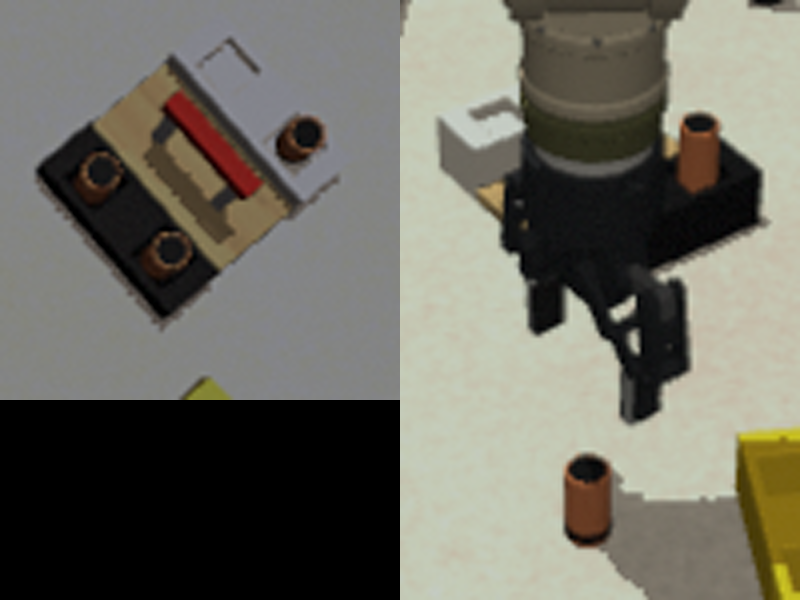

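The top crop shows the tall tin standing in deep_b at about (168,252) and the caddy unmoved. In the side crop the jaws are over the short tin at (588,500).

Call:
play_rows --moves '[{"claw":8.5,"delta_pos":[0,-0.15,4],"twist":0},{"claw":8.5,"delta_pos":[0,-0.15,8],"twist":0},{"claw":8.5,"delta_pos":[0,-0.15,10.0],"twist":0},{"claw":8.5,"delta_pos":[0,-0.15,10.0],"twist":0},{"claw":8.5,"delta_pos":[0,-0.15,10.0],"twist":0},{"claw":2,"delta_pos":[0,-0.15,10.0],"twist":0},{"claw":2,"delta_pos":[0,-0.15,10.0],"twist":0},{"claw":2,"delta_pos":[0,-0.15,10.0],"twist":0},{"claw":2,"delta_pos":[0,-0.15,10.0],"twist":0},{"claw":2,"delta_pos":[0,-0.15,10.0],"twist":0},{"claw":2,"delta_pos":[0,-0.15,10.0],"twist":0}]'

```text
clock: 11.12
tcp_pos: [0.5439, 0.1481, 0.0179]
orientation: [0.001, -0.34, 0.941, -0.0]
wrist_force: [-0.8, -0.3, 6.1]
finger_gap: 0.0267
```

```bash
python3 -c "
from h import *
delta([.64,-.208,.2],129.7)"
```

```text
clk 11.12 tcp [0.5439 0.1481 0.0179] yaw 129.70 gap 0.0267 F [-0.8 -0.3  6.1]
target [0.64, -0.208, 0.2] delta cm [ 15.33 -33.55 -18.2 ] twist -0.0029775865116619116 q6 -0.57
```

Call:
play_rows --moves '[{"claw":2,"delta_pos":[0,0,-5],"twist":0},{"claw":2,"delta_pos":[0,0,-10],"twist":0},{"claw":2,"delta_pos":[0,0,-15],"twist":0},{"claw":2,"delta_pos":[15.5,-33.6,-16],"twist":0},{"claw":2,"delta_pos":[15.5,-33.6,-16],"twist":0},{"claw":2,"delta_pos":[15.5,-33.6,-16],"twist":0},{"claw":2,"delta_pos":[15.5,-33.6,-16],"twist":0},{"claw":2,"delta_pos":[15.5,-33.6,-16],"twist":0},{"claw":2,"delta_pos":[15.5,-33.6,-16],"twist":0},{"claw":2,"delta_pos":[15.5,-33.6,-16],"twist":0},{"claw":2,"delta_pos":[15.5,-33.6,-12],"twist":0},{"claw":2,"delta_pos":[15.5,-33.6,-8.5],"twist":0}]'

```text
clock: 12.62
tcp_pos: [0.6383, -0.2085, 0.1009]
orientation: [-0.0, -0.34, 0.941, 0.001]
wrist_force: [-0.7, -0.4, -0.8]
finger_gap: 0.0268
```

```bash
python3 -c "
from h import *
delta([.639,-.21,.085],129.7)"
```

```text
clk 12.62 tcp [ 0.6383 -0.2085  0.1009] yaw 129.72 gap 0.0268 F [-0.7 -0.4 -0.8]
target [0.639, -0.21, 0.085] delta cm [ 0.04 -0.16  1.59] twist 0.01639344338218507 q6 -1.13
```

Call:
play_rows --moves '[{"claw":2,"delta_pos":[0.05,-0.15,1.5],"twist":0},{"claw":2,"delta_pos":[0.05,-0.15,2.3],"twist":0},{"claw":2,"delta_pos":[0.05,-0.15,2.3],"twist":0},{"claw":2,"delta_pos":[0.05,-0.15,2.3],"twist":0}]'

```text
clock: 13.12
tcp_pos: [0.6403, -0.2111, 0.0808]
orientation: [0.001, -0.34, 0.941, -0.001]
wrist_force: [0.3, 0.0, -1.1]
finger_gap: 0.0273
```

Run:
```python
from h import *
delta([.639,-.21,.052],129.7)
for c in ['top','side']:snap(c,f'pics/{c}6.png')
t=cv2.imread('pics/top6.png')[170:245,365:440];s=cv2.imread('pics/side6.png')[165:240,255:330]
cv2.imwrite('pics/c6.png',cv2.resize(np.hstack([t,s]),None,fx=5.3,fy=5.3,interpolation=cv2.INTER_CUBIC))
im=cv2.imread('pics/side6.png')[170:222,262:292];h=cv2.cvtColor(im,cv2.COLOR_BGR2HSV);m=(h[...,0]<16)&(h[...,1]>90)&(h[...,2]>50)
for k in range(0,52,2):
  x=np.nonzero(m[k])[0]
  if len(x)>4: print(170+k,262+x.min(),262+x.max())
tc=get_state()['tcp_pos']
print('tin axis pred',[proj('side',tc+[.0014,.0012,z-.0179]).round(1) for z in(0,.03)])
p=[.5665,-.1795,.6896];c,s=np.cos(p[2]),np.sin(p[2])
w=lambda x,y:proj('side',[p[0]+c*x-s*y,p[1]+s*x+c*y,.046]).round(1)
print('well rim side',w(.038,-.066),[w(.038+a,-.066+b) for a,b in((.017,.017),(.017,-.017),(-.017,-.017),(-.017,.017))])
```

```text
clk 13.12 tcp [ 0.6403 -0.2111  0.0808] yaw 129.71 gap 0.0273 F [ 0.3  0.  -1.1]
target [0.639, -0.21, 0.052] delta cm [0.03 0.18 2.88] twist 0.010519046988321179 q6 -1.13
190 275 291
192 275 291
194 275 291
196 275 291
198 278 291
200 277 282
tin axis pred [array([278.8, 197.6]), array([278.5, 188.8])]
well rim side [280.1 203.4] [array([278.2, 208.3]), array([271.8, 202.4]), array([281.9, 198.5]), array([288.4, 204.3])]
```

View pics/c6.png

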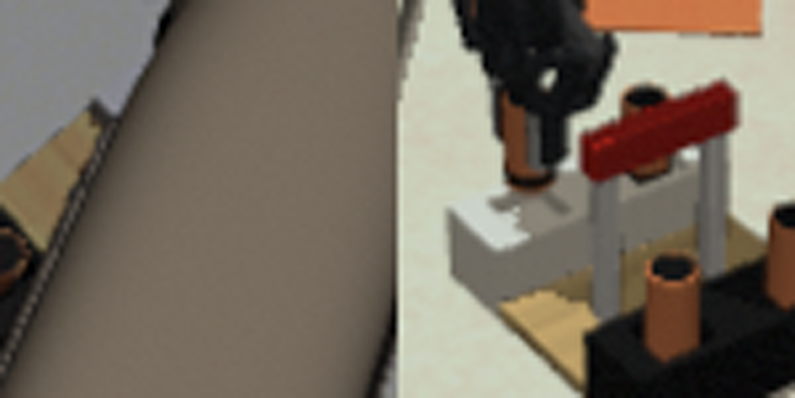

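The tin hangs just above the empty white well, with its base centred near side column 279.6 against 280.1 for the well. I'll shift it about 1.5 mm and lower it.

Call:
play_rows --moves '[{"claw":2,"delta_pos":[0.03,0.17,0],"twist":0},{"claw":2,"delta_pos":[0.03,0.17,0],"twist":0},{"claw":2,"delta_pos":[0.03,0.17,0.6],"twist":0},{"claw":2,"delta_pos":[0.03,0.17,1.2],"twist":0},{"claw":2,"delta_pos":[0.03,0.17,1.7],"twist":0},{"claw":2,"delta_pos":[0.03,0.17,2.2],"twist":0},{"claw":2,"delta_pos":[0.03,0.17,2.2],"twist":0}]'

```text
clock: 14.1
tcp_pos: [0.638, -0.2099, 0.0568]
orientation: [-0.0, -0.339, 0.941, 0.0]
wrist_force: [-0.1, -0.9, -1.1]
finger_gap: 0.0266
```

Run:
```python
from h import *
delta([.639,-.21,.0525],129.7)
snap('side','pics/s7.png');delta([.639,-.21,.0525],129.7)
s=cv2.imread('pics/s7.png')[165:240,255:330]
cv2.imwrite('pics/c7.png',cv2.resize(s,None,fx=6,fy=6,interpolation=cv2.INTER_CUBIC))
```

```text
clk 14.10 tcp [ 0.638  -0.2099  0.0568] yaw 129.69 gap 0.0266 F [-0.1 -0.9 -1.1]
target [0.639, -0.21, 0.0525] delta cm [-0.07 -0.07  0.43] twist -0.007934105492495291 q6 -1.13
clk 14.15 tcp [ 0.638  -0.2098  0.0571] yaw 129.69 gap 0.0269 F [-0.4 -0.  -0.2]
target [0.639, -0.21, 0.0525] delta cm [-0.07 -0.08  0.46] twist -0.00655544495026561 q6 -1.13
```

View pics/c7.png

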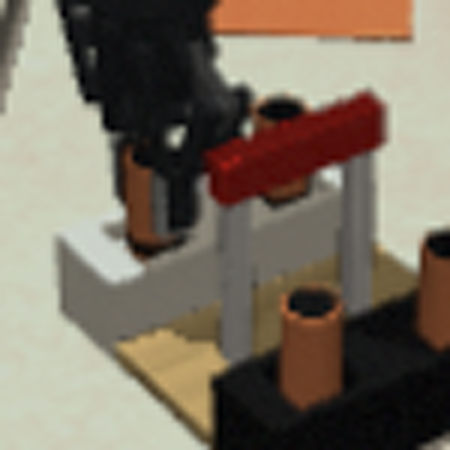

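The base is now about 7 mm below the rim, with no contact force, so it is in the well. I'll seat it, release and rise.

Call:
play_rows --moves '[{"claw":2,"delta_pos":[-0.05,-0.05,0.3],"twist":0},{"claw":2,"delta_pos":[-0.05,-0.05,0.45],"twist":0},{"claw":2,"delta_pos":[-0.05,-0.05,0.5],"twist":0},{"claw":4.5,"delta_pos":[-0.05,-0.05,0.45],"twist":0},{"claw":4.5,"delta_pos":[-0.05,-0.05,0.45],"twist":0},{"claw":4.5,"delta_pos":[-0.05,-0.05,0.45],"twist":0},{"claw":4.5,"delta_pos":[-0.05,-0.05,-2],"twist":0},{"claw":4.5,"delta_pos":[-0.05,-0.05,-6],"twist":0},{"claw":4.5,"delta_pos":[-0.05,-0.05,-11],"twist":0},{"claw":4.5,"delta_pos":[-0.05,-0.05,-16],"twist":0},{"claw":4.5,"delta_pos":[-0.05,-0.05,-16],"twist":0}]'

```text
clock: 15.52
tcp_pos: [0.6399, -0.2098, 0.2219]
orientation: [0.002, -0.34, 0.94, -0.002]
wrist_force: [0.6, -0.2, -0.9]
finger_gap: 0.0448
```

Run:
```python
from h import *
delta([.569,-.182,.2],129.7)
for c in ['top','side']:snap(c,f'pics/{c}8.png')
t=cv2.imread('pics/top8.png')[175:265,340:440];s=cv2.imread('pics/side8.png')[165:255,255:355]
cv2.imwrite('pics/c8.png',cv2.resize(np.hstack([t,s]),None,fx=4,fy=4,interpolation=cv2.INTER_CUBIC))
```

```text
clk 15.53 tcp [ 0.6399 -0.2098  0.2219] yaw 129.73 gap 0.0448 F [ 0.6 -0.2 -0.9]
target [0.569, -0.182, 0.2] delta cm [3.68 6.68 2.14] twist 0.02862159765268757 q6 -1.13
```

View pics/c8.png

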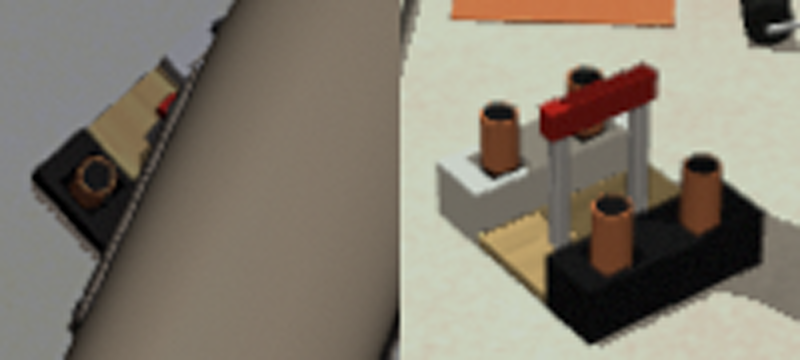

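All four tins stand upright in their wells with their tops level: side-crop lids at (498,112), (585,75), (612,205) and (702,165). Next is the handle.

Call:
play_rows --moves '[{"claw":6,"delta_pos":[3.7,6.7,0],"twist":0},{"claw":6,"delta_pos":[3.7,6.7,0],"twist":0},{"claw":6,"delta_pos":[3.7,6.7,2],"twist":0},{"claw":6,"delta_pos":[3.7,6.7,3],"twist":0},{"claw":6,"delta_pos":[3.7,6.7,3],"twist":0},{"claw":6,"delta_pos":[3.7,6.7,3],"twist":0},{"claw":6,"delta_pos":[3.7,6.7,3],"twist":0}]'

```text
clock: 16.5
tcp_pos: [0.5679, -0.1822, 0.1877]
orientation: [0.0, -0.34, 0.941, -0.0]
wrist_force: [0.6, 0.7, -0.5]
finger_gap: 0.0602
```

Run:
```python
from h import *
delta([.569,-.182,.098],129.7)
snap('side','pics/s9.png');delta([.569,-.182,.098],129.7)
s=cv2.imread('pics/s9.png')[130:255,255:355]
cv2.imwrite('pics/c9.png',cv2.resize(s,None,fx=4.5,fy=4.5,interpolation=cv2.INTER_CUBIC))
```

```text
clk 16.50 tcp [ 0.5679 -0.1822  0.1877] yaw 129.70 gap 0.0602 F [ 0.6  0.7 -0.5]
target [0.569, -0.182, 0.098] delta cm [-0.09 -0.05  8.97] twist -0.003601527181729125 q6 -1.14
clk 16.55 tcp [ 0.5679 -0.1821  0.1878] yaw 129.70 gap 0.0601 F [ 1.4  0.1 -0.7]
target [0.569, -0.182, 0.098] delta cm [-0.09 -0.05  8.98] twist -0.0008509895412771584 q6 -1.14
```

View pics/c9.png

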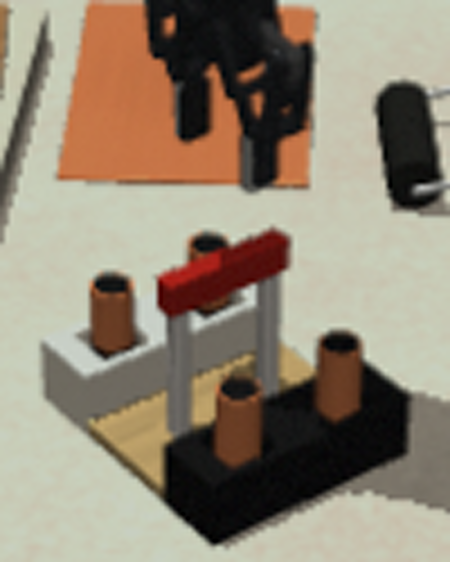

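The jaws straddle the bar, at about (225,165) over the bar at (225,270). I'll go down and grip.

Call:
play_rows --moves '[{"claw":6,"delta_pos":[-0.08,-0.05,3],"twist":0},{"claw":6,"delta_pos":[-0.08,-0.05,6],"twist":0},{"claw":6,"delta_pos":[-0.08,-0.05,8.2],"twist":0},{"claw":6,"delta_pos":[-0.08,-0.05,9.0],"twist":0},{"claw":6,"delta_pos":[-0.08,-0.05,9.0],"twist":0},{"claw":3,"delta_pos":[-0.08,-0.05,9.0],"twist":0},{"claw":2.4,"delta_pos":[-0.08,-0.05,9.0],"twist":0},{"claw":1,"delta_pos":[-0.08,-0.05,9.0],"twist":0},{"claw":0.5,"delta_pos":[-0.08,-0.05,9.0],"twist":0},{"claw":0.5,"delta_pos":[-0.08,-0.05,9.0],"twist":0},{"claw":0.5,"delta_pos":[-0.08,-0.05,9.0],"twist":0}]' --force 100

```text
clock: 17.92
tcp_pos: [0.5686, -0.1816, 0.0984]
orientation: [0.0, -0.34, 0.941, -0.0]
wrist_force: [-1.2, 1.4, 5.9]
finger_gap: 0.0145
```

Run:
```python
from h import *
delta([.569,-.182,.098],129.7);print(R().round(4).tolist())
```

```text
clk 17.93 tcp [ 0.5686 -0.1816  0.0984] yaw 129.70 gap 0.0145 F [-1.2  1.4  5.9]
target [0.569, -0.182, 0.098] delta cm [-0.01 -0.06  0.04] twist 0.004388304121420106 q6 -1.14
[[-0.7694, -0.6388, 0.001], [-0.6388, 0.7694, 0.0001], [-0.0008, -0.0006, -1.0]]
```

Gripped on the bar (gap 14.5 mm, tool vertical). I'll lift slowly to about 14 cm.

Call:
play_rows --moves '[{"claw":0.5,"delta_pos":[0,0,-0.5],"twist":0},{"claw":0.5,"delta_pos":[0,0,-1.2],"twist":0},{"claw":0.5,"delta_pos":[0,0,-2.4],"twist":0},{"claw":0.5,"delta_pos":[0,0,-4],"twist":0},{"claw":0.5,"delta_pos":[0,0,-5.6],"twist":0},{"claw":0.5,"delta_pos":[0,0,-7.2],"twist":0},{"claw":0.5,"delta_pos":[0,0,-8.8],"twist":0},{"claw":0.5,"delta_pos":[0,0,-10.4],"twist":0},{"claw":0.5,"delta_pos":[0,0,-12],"twist":0},{"claw":0.5,"delta_pos":[0,0,-13.2],"twist":0},{"claw":0.5,"delta_pos":[0,0,-14],"twist":0},{"claw":0.5,"delta_pos":[0,0,-14],"twist":0}]' --force 100

```text
clock: 19.42
tcp_pos: [0.5687, -0.182, 0.2378]
orientation: [0.0, -0.34, 0.941, -0.0]
wrist_force: [-0.2, -0.3, -6.8]
finger_gap: 0.0144
```

Call:
play_rows --moves '[{"claw":0.5,"delta_pos":[0,0,0],"twist":0},{"claw":0.5,"delta_pos":[0,0,0],"twist":0},{"claw":0.5,"delta_pos":[0,0,0],"twist":0},{"claw":0.5,"delta_pos":[0,0,0],"twist":0},{"claw":0.5,"delta_pos":[0,0,0],"twist":0},{"claw":0.5,"delta_pos":[0,0,0],"twist":0}]'

```text
clock: 20.18
tcp_pos: [0.5684, -0.1818, 0.2373]
orientation: [0.0, -0.34, 0.941, 0.0]
wrist_force: [-0.3, -0.4, -6.7]
finger_gap: 0.0147
```

Run:
```python
from h import *
delta([.569,-.182,.238],129.7);print(R()[2].round(4),get_state()['ft_torque'].round(2),np.abs(get_state()['qvel']).max())
snap('side','pics/s10.png')
s=cv2.imread('pics/s10.png')[100:260,230:390]
cv2.imwrite('pics/c10.png',cv2.resize(s,None,fx=3.7,fy=3.7,interpolation=cv2.INTER_CUBIC))
```

```text
clk 20.18 tcp [ 0.5684 -0.1818  0.2373] yaw 129.70 gap 0.0147 F [-0.3 -0.4 -6.7]
target [0.569, -0.182, 0.238] delta cm [-0.03 -0.05 -0.07] twist 0.0003429432569248547 q6 -1.14
[-1.e-04  0.e+00 -1.e+00] [-0.   -0.02 -0.04] 0.0051641460711376935
```

View pics/c10.png

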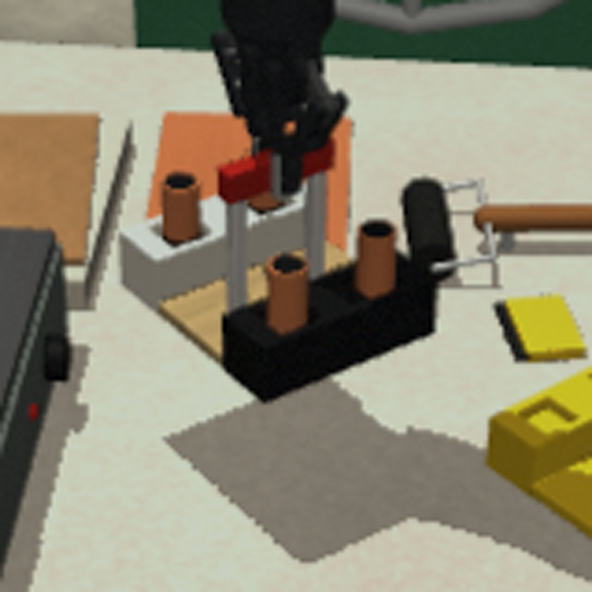

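The caddy is lifted about 14 cm with all four tins seated. The wrist load matches about 0.7 kg, the tool is vertical and the moment is about zero. I'll compare the lifted picture with the prediction for a level caddy, then hand in.

Run:
```python
from h import *
p=[.5665,-.1795,.6896];c,s=np.cos(p[2]),np.sin(p[2])
for n,x,y,z in(('fr bot',.075,.091,0),('right top',-.075,.091,.046),('left top',.075,-.091,.046)):
    u=proj('side',[p[0]+c*x-s*y,p[1]+s*x+c*y,z+.139]);print(n,((u-[230,100])*3.7).round())
print(env.hand_in())
```

```text
fr bot [261. 401.]
right top [438. 276.]
left top [119. 226.]
the job is handed in; nothing more can be done
None
```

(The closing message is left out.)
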